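Sort the leftover plumbing fittings under the sink

TASK

Put away the five plumbing leftovers lying on the mat: the big white waste nut and the big rubber washer belong in the long tub, the small white nut and the small rubber washer in the square tub, and the brass coupling in the ramekin. Set every piece down lying flat on the bottom of its container, the nut and the washer side by side and not one on top of the other, and lower the heavy brass gently so that the ramekin does not chip. Leave the three containers, the scrubbing brush and the reel of tape where they are.

Things in the scene. Friction and masses are not known exactly. Their poses are not given: they have to be found in the camera images.
- big_nut: The big white plastic waste nut: a ribbed ring lying flat, 62 mm across, 24 mm high, with an open hole 43 mm across; 35 g. Origin at the middle of the ring, 12 mm above its underside; z is the ring's axis. Lies on the mat (mat surface at z = 0); the yaw is of no importance. Either way up is fine at the end.
- big_washer: The big black rubber washer: a firm flat ring, 50 mm across, 10 mm high, with a hole 38 mm across; 14 g. Origin at the middle of the ring, 5 mm above its underside; z is the ring's axis. Lies flat on the mat; the yaw is of no importance, and either way up is fine at the end.
- small_nut: The small white plastic nut: a ribbed ring lying flat, 36 mm across, 18 mm high, with an open hole 22 mm across; 14 g. Origin at the middle of the ring, 9 mm above its underside; z is the ring's axis. Lies flat on the mat; the yaw is of no importance, and either way up is fine at the end.
- small_washer: The small black rubber washer: a firm flat ring, 28 mm across, 9 mm high, with a hole 15 mm across; 10 g. Origin at the middle of the ring, 4.5 mm above its underside; z is the ring's axis. Lies flat on the mat; the yaw is of no importance, and either way up is fine at the end.
- coupling: The brass straight compression coupling: a short fitting with a hexagonal nut at each end, lying on its side on a flat of the hexagons, 46 mm long and 24 mm high; 28 mm wide over the corners of the hexagons, which point sideways at half height; 75 g. Origin at its middle, 12 mm above the mat; x runs along its length, so it is gripped across y.
- long_tub: The long white plastic tub: open-topped rectangle, 130 mm along its x by 190 mm along its y, 40 mm high, upright walls and floor 3 mm thick (inside 124 mm by 184 mm). Loose, 140 g. Origin at the centre of its underside, z up, so its inner floor is at z = 3 mm.
- square_tub: The square white plastic tub: open-topped, 122 mm by 122 mm, 40 mm high, upright walls and floor 3 mm thick (inside 116 mm by 116 mm), its sides along its x and y. Loose, 110 g. Origin at the centre of its underside, z up, so its inner floor is at z = 3 mm.
- ramekin: The white ceramic ramekin: round, open-topped and fluted, 98 mm across, 46 mm high, wall 5 mm and floor 5 mm thick (inside 86 mm across). Loose, 260 g. Origin at the centre of its underside, z up.
- brush: Not to be moved: a blue scrubbing brush lying bristles down among the fittings, 150 mm along its x by 58 mm along its y, 47 mm high. Origin at the centre of its underside.
- tape_reel: Not to be moved: a reel of thread-sealing tape lying flat among the fittings, a full disc of white tape between two blue flanges with only a small dark hole in the middle, 54 mm across and 15 mm high. Origin at the centre of its underside.

How it is judged (in metres and radians):
At the end, for the whole second after the job is handed in: Big nut and big washer in the long tub, small nut and small washer in the square tub, coupling in the ramekin, each lying flat on the floor (within 0.15 rad, 5 mm high), none on another, at rest; containers upright within 30 mm of their start, brush and reel too (x of big_nut in the frame of long_tub between -0.062 and 0.062 m and y of big_nut in the frame of long_tub between -0.092 and 0.092 m and z of big_nut in the frame of long_tub between 0.009 and 0.02 m and angle between the z axis of each of big_nut, big_washer and the z axis of long_tub, either way round below 0.15 rad and x of big_washer in the frame of long_tub between -0.062 and 0.062 m and y of big_washer in the frame of long_tub between -0.092 and 0.092 m and z of big_washer in the frame of long_tub between 0.002 and 0.013 m and x of small_nut in the frame of square_tub between -0.058 and 0.058 m and y of small_nut in the frame of square_tub between -0.058 and 0.058 m and z of small_nut in the frame of square_tub between 0.006 and 0.017 m and angle between the z axis of each of small_nut, small_washer and the z axis of square_tub, either way round below 0.15 rad and x of small_washer in the frame of square_tub between -0.058 and 0.058 m and y of small_washer in the frame of square_tub between -0.058 and 0.058 m and z of small_washer in the frame of square_tub between 0.0015 and 0.0125 m and horizontal distance between coupling and ramekin below 0.04 m and z of coupling in the frame of ramekin between 0.01 and 0.023 m and linear speed of each of big_nut, big_washer, small_nut, small_washer, coupling below 0.02 m/s and angle between each of long_tub, square_tub, ramekin's own z axis and vertical below 0.06 rad and distance of each of long_tub, square_tub, ramekin from where it was at the start of the episode below 0.03 m); the robot touches nothing.
It fails at once if the scrubbing brush was shifted by more than 30 mm (distance of brush from where it was at the start of the episode above 0.03 m).
It fails at once if the reel of tape was shifted by more than 30 mm (distance of tape_reel from where it was at the start of the episode above 0.03 m).
It fails at once if a container was shifted by more than 30 mm (distance of any of long_tub, square_tub, ramekin from where it was at the start of the episode above 0.03 m).
It fails at once if the brass coupling was dropped into the ramekin (it fell onto its floor faster than 0.6 m/s, a fall of 18 mm) (linear speed of coupling above 0.6 m/s and horizontal distance between coupling and ramekin below 0.045 m and z of coupling in the frame of ramekin below 0.045 m).
It also fails if it takes over 112 s, if anything falls off the work surface, if the arm or the gripper's body presses on something with over 40 N, if the wrist force passes 120 N, or if a joint passes its speed limit or range.

ROBOT

A 6-joint arm with a two-finger parallel gripper is mounted at the origin on the work surface. World frame = base frame: x ahead of the robot, y to its left, z up, the work surface at z = 0. Lengths are in mm, angles in rad, forces in N, time in s.
With the tool pointing down it reaches from about 350 to 975 mm from the base axis. Payload 7.1 kg.
Tool frame: the origin (TCP) lies midway between the tips of the shut fingers; the grasp point (between the pads) lies 19 mm behind it (ctrl.grip_depth is the distance from the TCP to the grasp point, in mm); z points along the fingers, y is the line along which they close (so a half turn about z gives the same grasp; the last joint's range is limited). The gripper opens to 88 mm and grips with 3 to 60 N. Pads are 20 mm wide; open, the fingers measure 115 mm over their backs; the gripper's body (75 mm by 178 mm) begins 61 mm behind the grasp point.
Start: joints at [-1.327, 0.423, 1.63, -0, 1.089, -0.019], TCP at [162.385, -603.52, 222.675] pointing down, gripper open.
Joint ranges: [-3, 3], [-0.9, 2.11], [0.09, 2.58], [-1.31, 4.45], [0.11, 2.69], [-2.54, 2.54]. Speed limits (rad/s): [2.39, 2.39, 3.01, 3.14, 3.14, 3.14].

INTERFACE

Orientations are given as a rotation vector (axis times angle).
In Python, from workcell import ctrl, cams gives the robot as it stands.
- The arm moves only by the tool move_arm, never from a script. Its argument "steps" is a list of rows, each a list of 3 entries, a list of its own where there are three numbers: the shift along the tool's x, y, z in units of 25 mm (1.0 is 25 mm), then the turn about the tool's z in units of 5 degrees (1.0 is 5 degrees), then the closure, from 0 (fully open) to 1 (shut). A call has 1 to 20 rows; each row shifts and turns the commanded pose from where the row before left it, along the tool's axes as they then stand; what a row does not reach is not made up. A row lasts 1/12 s, in which the tool goes at most 41.7 mm and 7.16 degrees, less where a joint would pass 70% of its speed; a pose out of reach is approached as far as the arm can. A call is refused whole if a number of a shift passes 1 or a number of a turn 1, either way. A call with a gripper value outside its range is refused whole. The fingers move at their own pace and stop on an object; the grip force is fixed at half the most. Time passes only in rows, so rows that do not move let the fingers close. It gives the time, the measured TCP pose, the force, the opening and the grip force at its end, in the units of the state.
- ctrl.get_obs(): the state, without advancing time (a new reading comes with each control period).
- cams.get_image(name): name is "scene" or "top"; returns a dict with "image" (400x640x3 uint8, red, green, blue), "camera_matrix" (3x3 intrinsics, pixels), "k1" (the pictures are not rectified: a ray, as slopes to the right and down, at radius r is drawn at 1 + k1 r^2 times it, then the intrinsics apply), "xyz" and "rotation" of the camera in the world. Camera axes: x right, y down, z forward; pixel columns grow to the right and rows downward; lengths in mm; the calibration is good to about 2 mm. A picture is of the moment at which its call begins. There is no depth.
- ctrl.close_job(): hands the job in; it is judged then, once.
Trained networks look in the newest picture that a camera, given by its name, has taken for a name from the list of things; names that differ only in an ending like _2 or _b are one class to them, and where a whole thing is asked for, a point or a joint stands for the part that bears it (a point fixed in the world has none). Each returns a list of dicts, best first, with "p" (0 to 1); they miss things now and then, are a little off and sometimes report something else, mostly with a low value. They report only what shows in the picture. A call takes as long as a camera call.
- cams.boxes_of(camera, thing): "rect" ([centre column, centre row, width, height] in pixels, round what is visible of it).
- cams.cut_out(camera, thing): "pixels" (400x640 bool, what is visible of it) and "rect" ([centre column, centre row, width, height] in pixels, round what is visible of it).
The state is a dict: "t": time; "qpos": joint angles; "qvel": joint speeds; "joint_torque": joint torques, N m; "ee_pos": TCP position; "orientation": TCP orientation; "ft_force": force on the tool from outside, world axes, zero at the start; "moment": the same for the moment, N m; "width": finger opening in mm; "grasp_force": force on a finger pad.
Only numpy, scipy, OpenCV 4.12 (cv2) and the standard library are available. Lean on these libraries where they do the work, as an engineer would, in place of code of your own. Each camera call takes 0.05 s, during which the arm holds its last target. There are 200 camera calls.

## Working session

There is one attempt and no reset: what is moved stays moved. The work goes in short steps, Python scripts to look and compute and a tool call to move; the robot and the scene stay as the last step left them, time stands still between calls to the robot, and variables do not carry over. Pictures are saved under pics/ and viewed, at most 14 in all, crops included, and the job is handed in when it is done.

Besides the shell and the picture viewer there is one more tool, called in YAML: its name, and indented under it one key for each argument. move_arm: Moves the arm, as the interface text tells. Its arguments: {"type":"object","properties":{"steps":{"type":"array"}},"required":["steps"]}

```bash
mkdir -p pics; cat > h.py <<'E'
import numpy as np, cv2
from workcell import ctrl, cams
def world(im,u,v,z):
    K=im["camera_matrix"];x=(u-K[0][2])/K[0][0];y=(v-K[1][2])/K[1][1]
    X,Y=x,y
    for _ in range(20):
        f=1+im["k1"]*(X*X+Y*Y);X,Y=x/f,y/f
    R=np.array(im["rotation"])
    if R.shape!=(3,3): R=cv2.Rodrigues(R)[0]
    d=R@np.array([X,Y,1]);c=np.array(im["xyz"]);return (c+d*(z-c[2])/d[2])[:2]
E
python3 - <<'E'
from h import *
o=ctrl.get_obs();print(o["ee_pos"],o["orientation"],o["t"])
H=dict(big_nut=24,big_washer=10,small_nut=18,small_washer=9,coupling=12,long_tub=40,square_tub=40,ramekin=46,brush=47,tape_reel=15)
for c in("top","scene"):
    im=cams.get_image(c);cv2.imwrite(f"pics/{c}0.png",im["image"][...,::-1])
    print(c,im["xyz"],np.array(im["rotation"]).round(3).tolist(),np.array(im["camera_matrix"]).tolist(),im["k1"])
    for n,h in H.items():
        for r in cams.cut_out(c,n)[:2]:
            m=np.array(r["pixels"]).astype(np.uint8)
            ctr=cv2.findContours(m,cv2.RETR_EXTERNAL,cv2.CHAIN_APPROX_NONE)[0]
            if not ctr: continue
            k=max(ctr,key=len)[:,0].astype(float)
            w=np.array([world(im,u,v,h) for u,v in k],np.float32)
            cc,rr=cv2.minEnclosingCircle(w)
            q=cv2.minAreaRect(w)
            print(n,round(r["p"],2),np.round(r["rect"]).tolist(),"circ",np.round(cc,1),round(rr,1),"rect",np.round(q[0],1),np.round(q[1],1),round(q[2],1))
E
```

```text
[ 162.26501415 -602.97567694  221.88605599] [-3.11295515e+00 -4.11496412e-01  2.60188561e-04] 0.0
top [369.29076593   4.15576256 982.4078393 ] [-2.134, 2.133, -0.175] [[455.59703218116226, 0.0, 312.58881788114314], [0.0, 455.59703218116226, 207.40842738759883], [0.0, 0.0, 1.0]] 0.04439890122675003
big_nut 0.9 [366.0, 258.0, 28.0, 29.0] circ [ 426.3 -107.4] 31.5 rect [ 426.4 -107.2] [56.9 61.1] 44.3
big_washer 0.58 [423.0, 282.0, 29.0, 22.0] circ [ 381.4 -221.5] 26.8 rect [ 381.4 -222. ] [47.6 52.4] 0.3
big_washer 0.34 [429.0, 161.0, 51.0, 51.0] circ [ 634.9 -249. ] 57.3 rect [ 633.7 -248.9] [100.2 112.4] 44.6
small_nut 0.65 [213.0, 267.0, 22.0, 14.0] circ [406.6 214.2] 18.2 rect [406.8 213.3] [33.6 33.4] 2.1
small_nut 0.56 [422.0, 280.0, 31.0, 24.0] circ [ 381.4 -219.1] 25.1 rect [ 380.8 -219.7] [45.6 49.3] 43.8
small_washer 0.63 [468.0, 262.0, 14.0, 15.0] circ [ 418.9 -320.1] 14.4 rect [ 418.3 -320.3] [25.2 27.5] 0.2
coupling 0.65 [158.0, 260.0, 20.0, 17.0] circ [423.4 335.2] 23.8 rect [422.6 334.6] [27.2 47.4] 37.1
long_tub 0.88 [309.0, 159.0, 97.0, 68.0] circ [634.5  14.7] 115.8 r
[... 1182 characters left out ...]
, 312.0, 29.0, 21.0] circ [421.1 334. ] 25.7 rect [422.1 333.8] [32.7 46.3] 36.5
long_tub 0.55 [270.0, 232.0, 106.0, 98.0] circ [637.   27.2] 128.5 rect [637.6  25.3] [143.2 221. ] 3.9
square_tub 0.91 [333.0, 312.0, 103.0, 95.0] circ [614.9 250. ] 96.1 rect [615.2 249.5] [136.5 143.7] 1.4
ramekin 0.7 [228.0, 153.0, 40.0, 33.0] circ [ 635.7 -217.4] 72.2 rect [ 636.  -217.5] [144.3  94.1] 78.6
brush 0.77 [357.0, 192.0, 73.0, 41.0] circ [432.4  28.6] 80.7 rect [432.1  26.2] [ 80.9 151.3] 83.5
tape_reel 0.91 [374.0, 236.0, 28.0, 22.0] circ [459.4 123.2] 32.1 rect [457.  124.4] [60.5 54.6] 63.5
tape_reel 0.45 [333.0, 314.0, 102.0, 99.0] circ [606.8 236.6] 99.9 rect [607.1 235.8] [141.1 149.7] 1.0
```

View pics/top0.png

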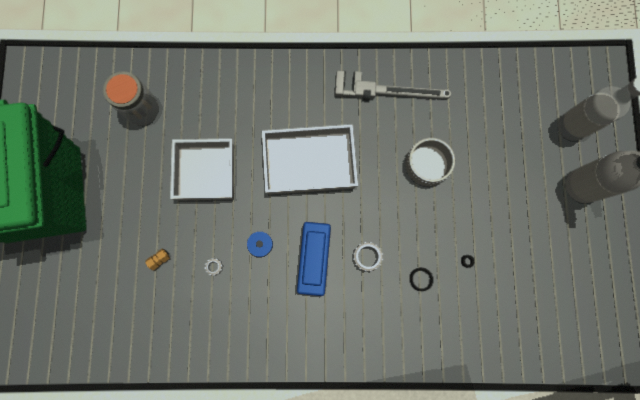

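View pics/scene0.png

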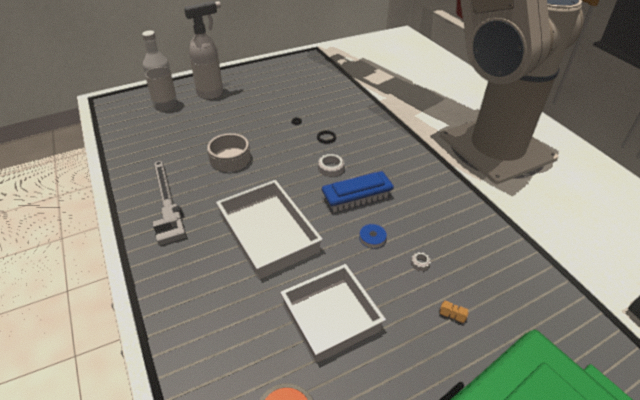

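The top view shows coupling (157,259), small nut (213,267), reel (260,244), brush (313,258), big nut (367,257), big washer (421,279) and small washer (467,261). The square tub is at (203,169), long tub (310,159) and ramekin (431,162). The networks agree, apart from some low-scoring mix-ups. I'll turn the tool to yaw 90°, so that tool x is world +y and tool y is world +x.

```bash
cat >> h.py <<'E'
def go(x,y,z,yaw=90):
    "shift still needed in tool axes/units, and turn"
    o=ctrl.get_obs();R=cv2.Rodrigues(np.array(o["orientation"]))[0]
    now=np.degrees(np.arctan2(R[1,0],R[0,0]))
    t=-((yaw-now+180)%360-180)/5
    a=np.radians(yaw);R2=np.array([[np.cos(a),np.sin(a),0],[np.sin(a),-np.cos(a),0],[0,0,-1]])
    print("t",o["t"],"pos",np.round(o["ee_pos"],1),"yaw",round(now,1),"w",round(o["width"],1),"shift(after turn)",np.round(R2.T@(np.array([x,y,z])-o["ee_pos"])/25,2),"turn",round(t,2))
E
python3 - <<'E'
from h import *
im=cams.get_image("top")
for n,P in dict(sq=[(172,141),(232,139)],lt=[(263,129),(354,126),(356,186),(265,192)],ram=[(429,139),(410,162),(453,162)]).items():
    print(n,[world(im,u,v,46 if n=="ram" else 40).round().tolist() for u,v in P])
go(418.5,-320,120)
E
```

```text
sq [[672.0, 308.0], [677.0, 180.0]]
lt [[699.0, 114.0], [706.0, -83.0], [574.0, -85.0], [561.0, 107.0]]
ram [[674.0, -241.0], [624.0, -199.0], [624.0, -289.0]]
t 1.15 pos [ 162.4 -603.5  222.7] yaw 15.1 w 87.7 shift(after turn) [11.34 10.24  4.11] turn -14.99
```

move_arm:
  steps:
    - [[0,0,0],-1,0]
    - [[0,0,0],-1,0]
    - [[0,0,0],-1,0]
    - [[0,0,0],-1,0]
    - [[0,0,0],-1,0]
    - [[0,0,0],-1,0]
    - [[0,0,0],-1,0]
    - [[0,0,0],-1,0]
    - [[0,0,0],-1,0]
    - [[0,0,0],-1,0]
    - [[0,0,0],-1,0]
    - [[0,0,0],-1,0]
    - [[0,0,0],-1,0]
    - [[0,0,0],-1,0]
    - [[0,0,0],-1,0]

```text
t: 2.4
ee_pos: [162.4, -603.5, 222.7]
orientation: [-2.216, -2.227, -0.0]
ft_force: [0.8, -0.2, 0.4]
width: 88.0
grasp_force: 0.0
```

```bash
python3 -c "
from h import *
go(418.5,-320,120);print(ctrl.get_obs()['qpos'])"
```

```text
t 2.4 pos [ 162.4 -603.5  222.7] yaw 90.3 w 88.0 shift(after turn) [11.34 10.25  4.11] turn 0.06
[-1.32703086e+00  4.23108473e-01  1.62990365e+00 -1.10655386e-05
  1.08860041e+00 -1.33232353e+00]
```

move_arm:
  steps:
    - [[0.9,0.8,0.3],0,0]
    - [[0.9,0.8,0.3],0,0]
    - [[0.9,0.8,0.3],0,0]
    - [[0.9,0.8,0.3],0,0]
    - [[0.9,0.8,0.3],0,0]
    - [[0.9,0.8,0.3],0,0]
    - [[0.9,0.8,0.3],0,0]
    - [[0.9,0.8,0.3],0,0]
    - [[0.9,0.8,0.3],0,0]
    - [[0.9,0.8,0.3],0,0]
    - [[0.9,0.9,0.3],0,0]
    - [[0.9,0.9,0.3],0,0]
    - [[0.5,0.4,0.5],0,0]
    - [[0,0,0.0],0,0]

```text
t: 3.57
ee_pos: [418.0, -317.9, 118.6]
orientation: [-2.215, -2.224, -0.0]
ft_force: [-0.4, -0.2, 1.1]
width: 87.5
grasp_force: 0.0
```

```bash
python3 -c "
from h import *
go(418.5,-320,2)"
```

```text
t 3.5667 pos [ 418.  -317.9  118.6] yaw 90.2 w 87.5 shift(after turn) [-0.08  0.02  4.66] turn 0.05
```

move_arm:
  steps:
    - [[-0.1,0,1],0,0]
    - [[0,0,1],0,0]
    - [[0,0,1],0,0]
    - [[0,0,1],0,0.3]
    - [[0,0,0.4],0,0.3]
    - [[0,0,0.2],0,0.3]
    - [[0,0,0],0,1]
    - [[0,0,0],0,1]
    - [[0,0,0],0,1]
    - [[0,0,0],0,1]
    - [[0,0,0],0,1]
    - [[0,0,0],0,1]
    - [[0,0,0],0,1]
    - [[0,0,0],0,1]

```text
t: 4.73
ee_pos: [417.4, -323.5, 5.7]
orientation: [2.22, 2.222, 0.0]
ft_force: [-0.6, 1.3, 5.6]
width: 25.9
grasp_force: 30.0
```

```bash
python3 -c "
from h import *
go(610,220,120)"
```

```text
t 4.7333 pos [ 417.4 -323.5    5.7] yaw 90.1 w 25.9 shift(after turn) [21.74  7.7  -4.57] turn 0.01
```

move_arm:
  steps:
    - [[0,0,-0.5],0,1]
    - [[0,0,-1],0,1]
    - [[0,0,-1],0,1]
    - [[0,0,-1],0,1]
    - [[0,0,-1],0,1]
    - [[0,0,0],0,1]

```text
t: 5.23
ee_pos: [419.3, -325.0, 122.6]
orientation: [2.215, 2.217, 0.001]
ft_force: [0.5, -0.1, -0.1]
width: 25.6
grasp_force: 30.0
```

```bash
python3 -c "
from h import *
go(610,220,120)
im=cams.get_image('top')['image'][200:320,390:550]
im2=cams.get_image('scene')['image'][60:180,240:400]
cv2.imwrite('pics/a.png',cv2.resize(np.hstack([im,im2]),None,fx=2.5,fy=2.5)[...,::-1])"
```

```text
t 5.2333 pos [ 419.3 -325.   122.6] yaw 90.1 w 25.6 shift(after turn) [21.8   7.63  0.1 ] turn 0.01
```

View pics/a.png

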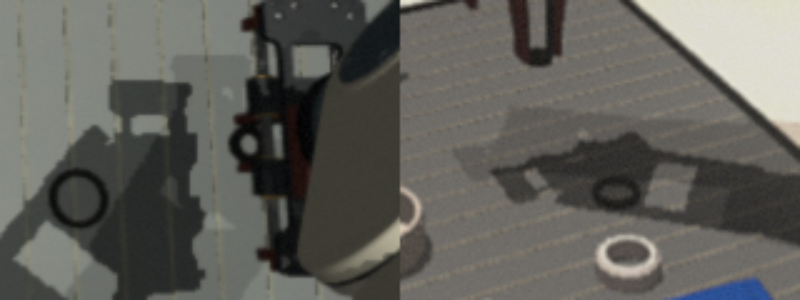

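```bash
cat >> h.py <<'E'
def proj(im,P):
    R=np.array(im["rotation"]);R=R if R.shape==(3,3) else cv2.Rodrigues(R)[0]
    p=R.T@(np.array(P)-im["xyz"]);s=p[:2]/p[2];s=s*(1+im["k1"]*(s@s));K=np.array(im["camera_matrix"])
    return (K[:2,:2]@s+K[:2,2]).round(1)
E
python3 -c "
from h import *
t=cams.get_image('top');s=cams.get_image('scene')
print(world(t,488,258,127),[ctrl.get_obs()['ee_pos'].round(1) if 0 else np.round(ctrl.get_obs()['ee_pos'],1)])
for n,im in (('t',t),('s',s)): print(n,'tcp',proj(im,[418,-323,122]),[proj(im,p) for p in ([418.5,-320,9],[381.4,-221.5,10],[426.3,-107.4,24],[426.3,-107.4,0])])
for n in ('big_washer','small_washer'):
  for c in ('top','scene'): print(n,c,[(round(r['p'],2),np.round(r['rect'],1).tolist()) for r in cams.boxes_of(c,n)[:2]])
"
```

```text
[ 417.98437994 -318.91799324] [array([ 416.5, -322.7,  117.1])]
t tcp [489.2 258.2] [array([467.3, 260.9]), array([421.2, 278.5]), array([367.1, 256.5]), array([365.8, 257.1])]
s tcp [295.   80.9] [array([296.3, 119.4]), array([325.7, 134.9]), array([331.3, 160.9]), array([331. , 168.8])]
big_washer top [(0.49, [423.2, 281.4, 25.9, 24.5]), (0.23, [309.0, 159.1, 97.6, 67.7])]
big_washer scene [(0.58, [327.2, 135.8, 17.1, 13.7])]
small_washer top [(0.68, [486.0, 260.1, 15.3, 17.4])]
small_washer scene [(0.37, [420.2, 259.6, 20.1, 15.6])]
```

move_arm:
  steps:
    - [[1,0.35,0],0,1]
    - [[1,0.35,0],0,1]
    - [[1,0.35,0],0,1]
    - [[1,0.35,0],0,1]
    - [[1,0.35,0],0,1]
    - [[1,0.35,0],0,1]
    - [[1,0.35,0],0,1]
    - [[1,0.35,0],0,1]
    - [[1,0.35,0],0,1]
    - [[1,0.35,0],0,1]
    - [[1,0.35,0],0,1]
    - [[1,0.35,0],0,1]
    - [[1,0.35,0],0,1]
    - [[1,0.35,0],0,1]
    - [[1,0.35,0],0,1]
    - [[1,0.35,0],0,1]
    - [[1,0.35,0],0,1]
    - [[1,0.35,0],0,1]
    - [[1,0.35,0],0,1]
    - [[1,0.35,0],0,1]

```text
t: 7.3
ee_pos: [591.4, 178.1, 116.7]
orientation: [-2.22, -2.222, 0.002]
ft_force: [0.1, -0.0, 0.0]
width: 25.9
grasp_force: 30.0
```

move_arm:
  steps:
    - [[1,0.35,0],0,1]
    - [[0.5,0.35,0],0,1]
    - [[0,0,0],0,1]
    - [[0,0,0],0,1]

```text
t: 7.63
ee_pos: [608.5, 214.7, 116.5]
orientation: [-2.218, -2.224, 0.003]
ft_force: [-0.8, 0.3, 0.0]
width: 25.3
grasp_force: 30.0
```

```bash
python3 -c "
from h import *
go(610,215,9)
im=cams.get_image('top')['image'][120:240,130:370]
cv2.imwrite('pics/b.png',cv2.resize(im,None,fx=2.5,fy=2.5)[...,::-1])"
```

```text
t 7.6333 pos [608.5 214.7 116.5] yaw 90.1 w 25.3 shift(after turn) [0.01 0.06 4.3 ] turn 0.03
```

View pics/b.png

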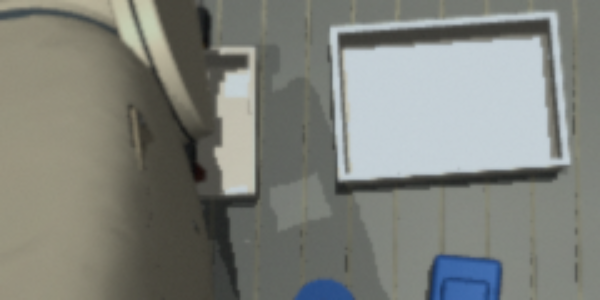

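The arm hides the square tub here, but the poses agree. I'm lowering the washer now.

move_arm:
  steps:
    - [[0,0,0.8],0,1]
    - [[0,0,0.8],0,1]
    - [[0,0,0.8],0,1]
    - [[0,0,0.8],0,1]
    - [[0,0,0.8],0,1]
    - [[0,0,0.2],0,1]
    - [[0,0,0.1],0,1]
    - [[0,0,0],0,1]
    - [[0,0,0],0,0.5]
    - [[0,0,0],0,0.5]
    - [[0,0,0],0,0.5]
    - [[0,0,0],0,0.5]

```text
t: 8.68
ee_pos: [609.6, 214.6, 11.1]
orientation: [2.22, 2.222, 0.002]
ft_force: [1.1, 0.0, 0.1]
width: 43.4
grasp_force: 0.0
```

move_arm:
  steps:
    - [[0,0,-0.3],0,0.5]
    - [[0,0,-0.8],0,0.5]
    - [[0,0,-0.8],0,0.5]
    - [[0,0,-0.8],0,0.5]
    - [[0,0,-0.8],0,0.5]
    - [[0,0,-0.8],0,0]

```text
t: 9.18
ee_pos: [609.0, 214.5, 119.4]
orientation: [2.22, 2.223, 0.001]
ft_force: [-0.4, 0.1, -0.9]
width: 47.6
grasp_force: 0.0
```

```bash
python3 -c "
from h import *
go(406.6,214,120)"
```

```text
t 9.1833 pos [609.  214.5 119.4] yaw 90.1 w 47.6 shift(after turn) [-0.02 -8.1  -0.02] turn 0.01
```

move_arm:
  steps:
    - [[0,-0.9,0],0,0]
    - [[0,-0.9,0],0,0]
    - [[0,-0.9,0],0,0]
    - [[0,-0.9,0],0,0]
    - [[0,-0.9,0],0,0]
    - [[0,-0.9,0],0,0]
    - [[0,-0.9,0],0,0]
    - [[0,-0.9,0],0,0]
    - [[0,-0.9,0],0,0]
    - [[0,0,0],0,0]
    - [[0,0,0],0,0]

```text
t: 10.1
ee_pos: [406.2, 214.4, 118.4]
orientation: [2.219, 2.224, 0.001]
ft_force: [0.3, -0.2, -0.2]
width: 88.0
grasp_force: 0.0
```

```bash
python3 -c "
from h import *
go(406.6,214,4)
t=cams.get_image('top');s=cams.get_image('scene')
for c in ('top','scene'):
  print([(round(r['p'],2),np.round(r['rect'],1).tolist()) for r in cams.boxes_of(c,'small_washer')[:2]])
cv2.imwrite('pics/c.png',np.hstack([cv2.resize(t['image'][110:230,150:270],None,fx=3,fy=3),cv2.resize(s['image'][240:360,260:400],None,fx=3,fy=3)])[...,::-1])"
```

```text
t 10.1 pos [406.2 214.4 118.4] yaw 90.1 w 88.0 shift(after turn) [-0.02  0.02  4.58] turn 0.02
[(0.54, [217.6, 174.3, 13.9, 10.5])]
[(0.45, [325.4, 303.1, 16.0, 17.1]), (0.25, [333.4, 163.4, 30.8, 26.4])]
```

View pics/c.png

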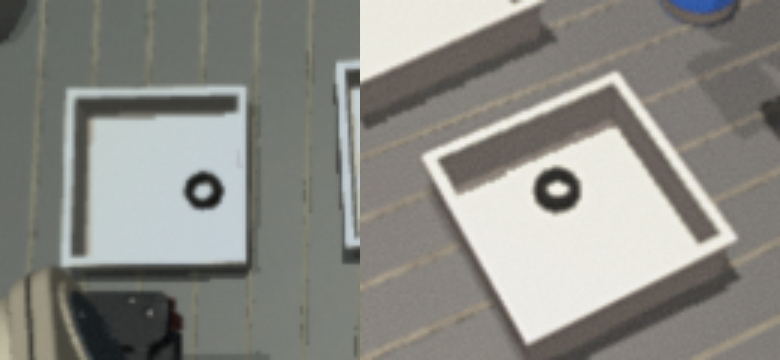

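The small washer lies flat in the square tub at top (218,173). Next is the small nut.

move_arm:
  steps:
    - [[0,0,1],0,0]
    - [[0,0,1],0,0]
    - [[0,0,1],0,0]
    - [[0,0,1],0,0.3]
    - [[0,0,0.4],0,0.3]
    - [[0,0,0.2],0,0.3]
    - [[0,0,0],0,1]
    - [[0,0,0],0,1]
    - [[0,0,0],0,1]
    - [[0,0,0],0,1]
    - [[0,0,0],0,1]
    - [[0,0,0],0,1]
    - [[0,0,0],0,1]
    - [[0,0,-0.6],0,1]
    - [[0,0,-1],0,1]
    - [[0,0,-1],0,1]
    - [[0,0,-1],0,1]
    - [[0,0,-1],0,1]
    - [[0,0,0],0,1]

```text
t: 11.88
ee_pos: [408.9, 215.4, 121.8]
orientation: [2.219, 2.221, 0.011]
ft_force: [0.9, 0.5, 0.0]
width: 34.9
grasp_force: 30.0
```

```bash
python3 -c "
from h import *
go(610,268,118)"
```

```text
t 11.8833 pos [408.9 215.4 121.8] yaw 90.1 w 34.9 shift(after turn) [2.1  8.04 0.15] turn 0.01
```

move_arm:
  steps:
    - [[0.2,0.9,0],0,1]
    - [[0.2,0.9,0],0,1]
    - [[0.2,0.9,0],0,1]
    - [[0.2,0.9,0],0,1]
    - [[0.2,0.9,0],0,1]
    - [[0.2,0.9,0],0,1]
    - [[0.3,0.9,0],0,1]
    - [[0.3,0.9,0],0,1]
    - [[0.3,0.9,0],0,1]
    - [[0,0,0],0,1]
    - [[0,0,0],0,1]

```text
t: 12.8
ee_pos: [609.2, 266.9, 116.5]
orientation: [-2.22, -2.222, 0.001]
ft_force: [-0.4, 0.4, -0.7]
width: 34.9
grasp_force: 30.0
```

```bash
python3 -c "
from h import *
go(610,268,8);go(423,335,118,127)"
```

```text
t 12.8 pos [609.2 266.9 116.5] yaw 90.0 w 34.9 shift(after turn) [0.04 0.03 4.34] turn 0.01
t 12.8 pos [609.2 266.9 116.5] yaw 90.0 w 34.9 shift(after turn) [ 6.66 -4.31 -0.06] turn -7.39
```

move_arm:
  steps:
    - [[0,0,0.8],0,1]
    - [[0,0,0.8],0,1]
    - [[0,0,0.8],0,1]
    - [[0,0,0.8],0,1]
    - [[0,0,0.8],0,1]
    - [[0,0,0.3],0,1]
    - [[0,0,0.1],0,1]
    - [[0,0,0],0,1]
    - [[0,0,0],0,0.4]
    - [[0,0,0],0,0.4]
    - [[0,0,0],0,0.4]
    - [[0,0,0],0,0.4]
    - [[0,0,-0.3],0,0.4]
    - [[0,0,-0.8],0,0.4]
    - [[0,0,-0.8],0,0.4]
    - [[0,0,-0.8],0,0.4]
    - [[0,0,-0.8],0,0]
    - [[0,0,-0.8],0,0]

```text
t: 14.3
ee_pos: [609.0, 266.9, 117.0]
orientation: [2.22, 2.222, 0.001]
ft_force: [-0.4, 0.1, 0.1]
width: 62.9
grasp_force: 0.0
```

```bash
python3 -c "
from h import *
go(423,335,118,127)"
```

```text
t 14.3 pos [609.  266.9 117. ] yaw 90.1 w 62.9 shift(after turn) [ 6.65 -4.3  -0.04] turn -7.39
```

Now the coupling. I turn first, then shift.

move_arm:
  steps:
    - [[0,0,0],-1,0]
    - [[0,0,0],-1,0]
    - [[0,0,0],-1,0]
    - [[0,0,0],-1,0]
    - [[0,0,0],-1,0]
    - [[0,0,0],-1,0]
    - [[0,0,0],-1,0]
    - [[0,0,0],-0.4,0]
    - [[0.9,-0.6,0],0,0]
    - [[0.9,-0.6,0],0,0]
    - [[0.9,-0.6,0],0,0]
    - [[0.9,-0.6,0],0,0]
    - [[0.9,-0.6,0],0,0]
    - [[0.9,-0.6,0],0,0]
    - [[0.9,-0.6,0],0,0]
    - [[0.3,-0.1,0],0,0]
    - [[0,0,0],0,0]
    - [[0,0,0],0,0]

```text
t: 15.8
ee_pos: [424.7, 334.4, 115.9]
orientation: [1.398, 2.812, 0.002]
ft_force: [0.1, -0.3, -0.4]
width: 88.1
grasp_force: 0.0
```

```bash
python3 -c "
from h import *
go(423,335,5,127)"
```

```text
t 15.8 pos [424.7 334.4 115.9] yaw 127.1 w 88.1 shift(after turn) [ 0.06 -0.04  4.44] turn 0.02
```

move_arm:
  steps:
    - [[0,0,1],0,0]
    - [[0,0,1],0,0]
    - [[0,0,1],0,0]
    - [[0,0,1],0,0.3]
    - [[0,0,0.3],0,0.3]
    - [[0,0,0.2],0,0.3]
    - [[0,0,0],0,1]
    - [[0,0,0],0,1]
    - [[0,0,0],0,1]
    - [[0,0,0],0,1]
    - [[0,0,0],0,1]
    - [[0,0,0],0,1]
    - [[0,0,0],0,1]
    - [[0,0,0],0,1]
    - [[0,0,-0.5],0,1]
    - [[0,0,-1],0,1]
    - [[0,0,-1],0,1]
    - [[0,0,-1],0,1]
    - [[0,0,-1],0,1]
    - [[0,0,0],0,1]

```text
t: 17.47
ee_pos: [426.1, 335.6, 120.2]
orientation: [1.399, 2.809, 0.011]
ft_force: [0.7, 1.5, -1.2]
width: 25.5
grasp_force: 30.0
```

```bash
python3 -c "
from h import *
o=ctrl.get_obs();print(o['qpos'][5]);go(424,-242,117,90)
t=cams.get_image('top');s=cams.get_image('scene')
cv2.imwrite('pics/d.png',np.hstack([cv2.resize(t['image'][110:230,150:270],None,fx=3,fy=3),cv2.resize(s['image'][200:380,320:520],None,fx=2,fy=2)])[...,::-1])"
```

```text
-0.0016190176492994596
t 17.4667 pos [426.1 335.6 120.2] yaw 127.1 w 25.5 shift(after turn) [-23.1   -0.08   0.13] turn 7.41
```

View pics/d.png

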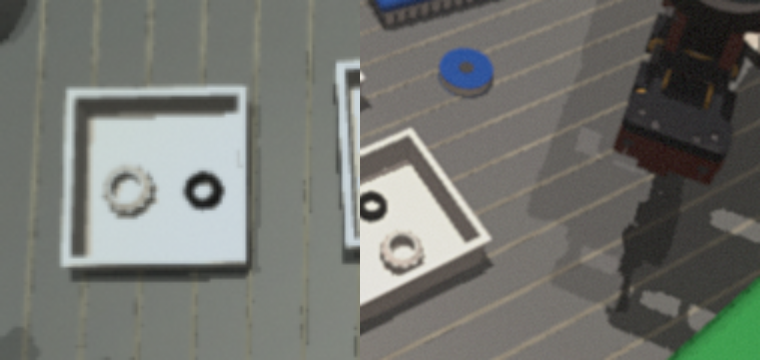

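Both small pieces lie flat and side by side in the square tub, with the nut at crop (130,190) and the washer at (203,190). The coupling is held and has left its spot. Next is the ramekin.

move_arm:
  steps:
    - [[0,0,0],1,1]
    - [[0,0,0],1,1]
    - [[0,0,0],1,1]
    - [[0,0,0],1,1]
    - [[0,0,0],1,1]
    - [[0,0,0],1,1]
    - [[0,0,0],1,1]
    - [[0,0,0],0.4,1]
    - [[-0.9,0.3,0],0,1]
    - [[-0.9,0.3,0],0,1]
    - [[-0.9,0.3,0],0,1]
    - [[-0.9,0.3,0],0,1]
    - [[-0.9,0.3,0],0,1]
    - [[-0.9,0.3,0],0,1]
    - [[-0.9,0.3,0],0,1]
    - [[-0.9,0.3,0],0,1]
    - [[-0.9,0.3,0],0,1]
    - [[-0.9,0.3,0],0,1]
    - [[-0.9,0.3,0],0,1]
    - [[-0.9,0.3,0],0,1]

```text
t: 19.23
ee_pos: [513.1, 62.6, 113.7]
orientation: [-2.219, -2.221, 0.004]
ft_force: [0.7, 0.6, -0.1]
width: 25.6
grasp_force: 30.0
```

move_arm:
  steps:
    - [[-0.9,0.3,0],0,1]
    - [[-0.9,0.3,0],0,1]
    - [[-0.9,0.3,0],0,1]
    - [[-0.9,0.3,0],0,1]
    - [[-0.9,0.3,0],0,1]
    - [[-0.9,0.3,0],0,1]
    - [[-0.9,0.3,0],0,1]
    - [[-0.9,0.3,0],0,1]
    - [[-0.9,0.3,0],0,1]
    - [[-0.9,0.3,0],0,1]
    - [[-0.9,0.3,0],0,1]
    - [[-0.9,0.3,0],0,1]
    - [[-0.9,0.3,0],0,1]
    - [[-0.6,0.3,0],0,1]
    - [[0,0,0],0,1]
    - [[0,0,0],0,1]

```text
t: 20.57
ee_pos: [618.3, -243.6, 113.3]
orientation: [-2.22, -2.219, 0.002]
ft_force: [0.7, 0.1, -0.9]
width: 25.6
grasp_force: 30.0
```

```bash
python3 -c "
from h import *
go(624,-243,10)
t=cams.get_image('top');s=cams.get_image('scene')
cv2.imwrite('pics/e.png',np.hstack([cv2.resize(t['image'][100:220,370:490],None,fx=3,fy=3),cv2.resize(s['image'][60:180,160:300],None,fx=3,fy=3)])[...,::-1])"
```

```text
t 20.5667 pos [ 618.3 -243.6  113.3] yaw 90.0 w 25.6 shift(after turn) [0.02 0.23 4.13] turn -0.0
```

View pics/e.png

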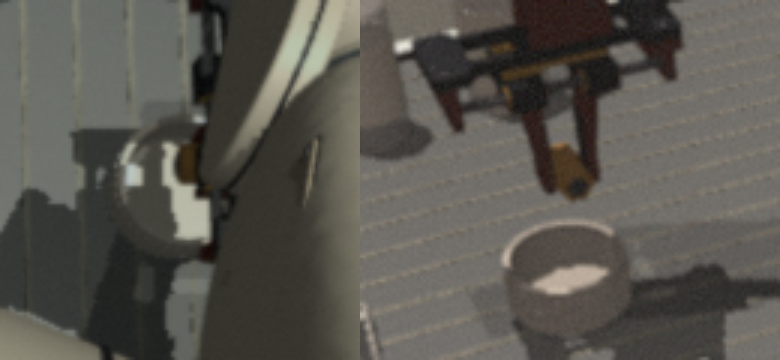

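```bash
python3 -c "
from h import *
s=cams.get_image('scene')
for dy in(-23,0,23):
  for z in (108,132): print(dy,z,(proj(s,[619,-243+dy,z])-[160,60])*3+[360,0])
r=cams.cut_out('scene','coupling')
print([(q['p'],q['rect']) for q in r])
im=cv2.resize(s['image'][80:140,190:270],None,fx=8,fy=8,interpolation=cv2.INTER_CUBIC);cv2.imwrite('pics/f.png',im[...,::-1])"
```

```text
-23 108 [557.1 169.5]
-23 132 [552.9 142.5]
0 108 [566.4 184.5]
0 132 [562.5 157.5]
23 108 [576.3 200.4]
23 132 [572.4 173.1]
[(0.43, [228.5, 117.5, 12.6, 19.9]), (0.36, [326.0, 303.4, 15.0, 22.7])]
```

View pics/f.png

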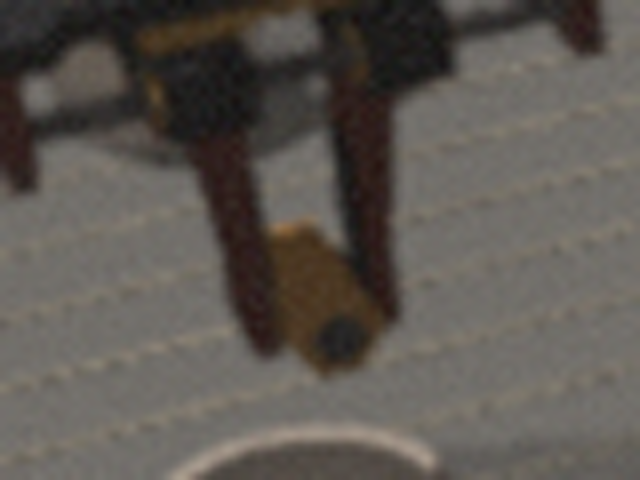

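The coupling is held level along y, with its near end at (232,122) in the scene picture. I'll lower it slowly.

move_arm:
  steps:
    - [[0,0.2,0],0,1]
    - [[0,0,0.6],0,1]
    - [[0,0,0.6],0,1]
    - [[0,0,0.6],0,1]
    - [[0,0,0.5],0,1]
    - [[0,0,0.5],0,1]
    - [[0,0,0.4],0,1]
    - [[0,0,0.4],0,1]
    - [[0,0,0.3],0,1]
    - [[0,0,0.1],0,1]
    - [[0,0,0],0,1]
    - [[0,0,0],0,1]

```text
t: 21.77
ee_pos: [624.6, -243.6, 15.4]
orientation: [2.22, 2.222, 0.0]
ft_force: [-0.2, -0.1, -0.1]
width: 25.7
grasp_force: 30.0
```

```bash
python3 -c "
from h import *
go(624,-243,8.5);print(ctrl.get_obs()['ft_force'])"
```

```text
t 21.7667 pos [ 624.6 -243.6   15.4] yaw 90.1 w 25.7 shift(after turn) [ 0.02 -0.03  0.28] turn 0.01
[-0.1795902  -0.12777644 -0.13293286]
```

move_arm:
  steps:
    - [[0,0,0.1],0,1]
    - [[0,0,0.06],0,1]
    - [[0,0,0],0,1]
    - [[0,0,0],0,1]

```text
t: 22.1
ee_pos: [624.5, -243.5, 11.4]
orientation: [2.22, 2.222, 0.0]
ft_force: [-0.5, 0.8, -1.7]
width: 25.4
grasp_force: 30.0
```

move_arm:
  steps:
    - [[0,0,0.06],0,1]
    - [[0,0,0],0,1]
    - [[0,0,0],0,1]

```text
t: 22.35
ee_pos: [624.3, -243.4, 9.6]
orientation: [-2.22, -2.223, 0.0]
ft_force: [0.7, -0.3, -1.5]
width: 25.7
grasp_force: 30.0
```

move_arm:
  steps:
    - [[0,0,0.05],0,1]
    - [[0,0,0],0,1]
    - [[0,0,0],0,1]

```text
t: 22.6
ee_pos: [624.3, -243.4, 8.4]
orientation: [-2.22, -2.223, 0.0]
ft_force: [0.0, -0.4, -1.1]
width: 25.5
grasp_force: 30.0
```

move_arm:
  steps:
    - [[0,0,0],0,0.6]
    - [[0,0,0],0,0.5]
    - [[0,0,0],0,0.5]
    - [[0,0,0],0,0.5]
    - [[0,0,0],0,0.5]
    - [[0,0,-0.2],0,0.5]
    - [[0,0,-0.8],0,0.5]
    - [[0,0,-0.8],0,0.5]
    - [[0,0,-0.8],0,0.5]
    - [[0,0,-0.8],0,0.5]
    - [[0,0,-0.9],0,0]
    - [[0,0,0],0,0]

```text
t: 23.6
ee_pos: [627.1, -244.6, 121.0]
orientation: [2.215, 2.218, 0.005]
ft_force: [0.3, 0.4, 0.9]
width: 53.6
grasp_force: 0.0
```

```bash
python3 -c "
from h import *
go(381.4,-221.5,115)"
```

```text
t 23.6 pos [ 627.1 -244.6  121. ] yaw 90.1 w 53.6 shift(after turn) [ 0.92 -9.83  0.24] turn 0.01
```

move_arm:
  steps:
    - [[0.1,-0.9,0],0,0]
    - [[0.1,-0.9,0],0,0]
    - [[0.1,-0.9,0],0,0]
    - [[0.1,-0.9,0],0,0]
    - [[0.1,-0.9,0],0,0]
    - [[0.1,-0.9,0],0,0]
    - [[0.1,-0.9,0],0,0]
    - [[0.1,-0.9,0],0,0]
    - [[0.1,-0.9,0],0,0]
    - [[0,-0.9,0],0,0]
    - [[0,-0.7,0],0,0]
    - [[0,0,0],0,0]
    - [[0,0,0],0,0]

```text
t: 24.68
ee_pos: [381.5, -221.3, 115.9]
orientation: [2.221, 2.221, 0.0]
ft_force: [1.6, -0.0, -0.1]
width: 87.9
grasp_force: 0.0
```

```bash
python3 -c "
from h import *
go(381.4,-221.5,4)
t=cams.get_image('top');s=cams.get_image('scene')
cv2.imwrite('pics/g.png',np.hstack([cv2.resize(t['image'][100:220,370:490],None,fx=3,fy=3),cv2.resize(s['image'][60:180,180:320],None,fx=3,fy=3)])[...,::-1])"
```

```text
t 24.6833 pos [ 381.5 -221.3  115.9] yaw 90.0 w 87.9 shift(after turn) [-0.01 -0.    4.48] turn -0.0
```

View pics/g.png

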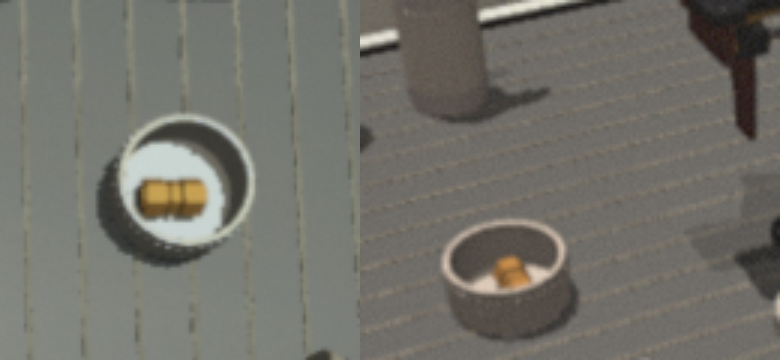

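The coupling lies flat on the ramekin floor, at crop (173,198). Next is the big washer.

move_arm:
  steps:
    - [[0,0,1],0,0]
    - [[0,0,1],0,0]
    - [[0,0,1],0,0]
    - [[0,0,0.9],0,0]
    - [[0,0,0.4],0,0]
    - [[0,0,0.2],0,0]
    - [[0,0,0],0,0.5]
    - [[0,0,0],0,1]
    - [[0,0,0],0,1]
    - [[0,0,0],0,1]
    - [[0,0,0],0,1]
    - [[0,0,0],0,1]
    - [[0,0,0],0,1]
    - [[0,0,-0.5],0,1]
    - [[0,0,-1],0,1]
    - [[0,0,-1],0,1]
    - [[0,0,-1],0,1]
    - [[0,0,-1],0,1]
    - [[0,0,0],0,1]

```text
t: 26.37
ee_pos: [384.0, -222.6, 119.8]
orientation: [2.216, 2.218, 0.003]
ft_force: [0.4, -0.5, 0.3]
width: 49.2
grasp_force: 30.0
```

```bash
python3 -c "
from h import *
go(634,-32,115)"
```

```text
t 26.3667 pos [ 384.  -222.6  119.8] yaw 90.1 w 49.2 shift(after turn) [ 7.62 10.    0.19] turn 0.01
```

move_arm:
  steps:
    - [[0.7,0.9,0],0,1]
    - [[0.7,0.9,0],0,1]
    - [[0.7,0.9,0],0,1]
    - [[0.7,0.9,0],0,1]
    - [[0.7,0.9,0],0,1]
    - [[0.7,0.9,0],0,1]
    - [[0.7,0.9,0],0,1]
    - [[0.7,0.9,0],0,1]
    - [[0.7,0.9,0],0,1]
    - [[0.7,0.9,0],0,1]
    - [[0.6,0.9,0],0,1]
    - [[0,0.2,0],0,1]
    - [[0,0,0],0,1]
    - [[0,0,0],0,1]

```text
t: 27.53
ee_pos: [633.0, -31.2, 114.8]
orientation: [-2.219, -2.222, 0.002]
ft_force: [-0.6, -0.4, 0.3]
width: 49.0
grasp_force: 30.0
```

```bash
python3 -c "
from h import *
go(634,-32,8)"
```

```text
t 27.5333 pos [633.  -31.2 114.8] yaw 90.1 w 49.0 shift(after turn) [-0.03  0.04  4.27] turn 0.01
```

move_arm:
  steps:
    - [[0,0,0.8],0,1]
    - [[0,0,0.8],0,1]
    - [[0,0,0.8],0,1]
    - [[0,0,0.8],0,1]
    - [[0,0,0.8],0,1]
    - [[0,0,0.2],0,1]
    - [[0,0,0.1],0,1]
    - [[0,0,0],0,1]
    - [[0,0,0],0,0.3]
    - [[0,0,0],0,0.3]
    - [[0,0,0],0,0.3]
    - [[0,0,0],0,0.3]
    - [[0,0,-0.3],0,0.3]
    - [[0,0,-0.8],0,0.3]
    - [[0,0,-0.8],0,0.3]
    - [[0,0,-0.8],0,0.3]
    - [[0,0,-0.8],0,0]
    - [[0,0,-0.8],0,0]

```text
t: 29.03
ee_pos: [634.2, -30.9, 117.6]
orientation: [2.22, 2.222, 0.001]
ft_force: [0.5, 0.9, -0.3]
width: 71.5
grasp_force: 0.0
```

```bash
python3 -c "
from h import *
go(426.3,-107.4,115)"
```

```text
t 29.0333 pos [634.2 -30.9 117.6] yaw 90.1 w 71.5 shift(after turn) [-3.06 -8.32  0.11] turn 0.01
```

move_arm:
  steps:
    - [[-0.3,-0.8,0],0,0]
    - [[-0.3,-0.8,0],0,0]
    - [[-0.3,-0.8,0],0,0]
    - [[-0.3,-0.8,0],0,0]
    - [[-0.3,-0.8,0],0,0]
    - [[-0.3,-0.8,0],0,0]
    - [[-0.3,-0.8,0],0,0]
    - [[-0.3,-0.8,0],0,0]
    - [[-0.3,-0.9,0],0,0]
    - [[-0.3,-0.9,0],0,0]
    - [[0,-0.1,0],0,0]
    - [[0,0,0],0,0]
    - [[0,0,0],0,0]

```text
t: 30.12
ee_pos: [428.1, -106.3, 116.6]
orientation: [2.219, 2.221, 0.002]
ft_force: [0.5, 0.2, 0.2]
width: 87.4
grasp_force: 0.0
```

```bash
python3 -c "
from h import *
go(426.3,-107.4,4)
t=cams.get_image('top')
cv2.imwrite('pics/i.png',cv2.resize(t['image'][110:300,240:440],None,fx=3,fy=3)[...,::-1])"
```

```text
t 30.1167 pos [ 428.1 -106.3  116.6] yaw 90.0 w 87.4 shift(after turn) [-0.04 -0.07  4.51] turn 0.01
```

View pics/i.png

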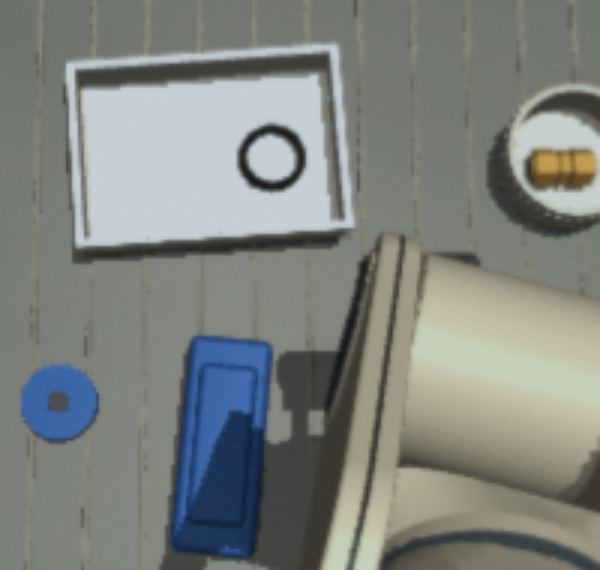

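The big washer lies flat in the long tub at crop (272,157), and the left half is free. Last is the big nut.

move_arm:
  steps:
    - [[0,-0.1,1],0,0]
    - [[0,0,1],0,0]
    - [[0,0,1],0,0]
    - [[0,0,0.9],0,0]
    - [[0,0,0.3],0,0]
    - [[0,0,0.2],0,0]
    - [[0,0,0],0,0.3]
    - [[0,0,0],0,1]
    - [[0,0,0],0,1]
    - [[0,0,0],0,1]
    - [[0,0,0],0,1]
    - [[0,0,0],0,1]
    - [[0,0,0],0,1]
    - [[0,0,-0.4],0,1]
    - [[0,0,-1],0,1]
    - [[0,0,-1],0,1]
    - [[0,0,-1],0,1]
    - [[0,0,-1],0,1]
    - [[0,0,0],0,1]
    - [[0,0,0],0,1]

```text
t: 31.83
ee_pos: [425.1, -106.5, 117.6]
orientation: [2.218, 2.22, 0.003]
ft_force: [0.6, 0.7, -0.9]
width: 62.1
grasp_force: 30.0
```

```bash
python3 -c "
from h import *
go(632,55,115)"
```

```text
t 31.8333 pos [ 425.1 -106.5  117.6] yaw 90.1 w 62.1 shift(after turn) [6.46 8.28 0.1 ] turn 0.01
```

move_arm:
  steps:
    - [[0.7,0.9,0],0,1]
    - [[0.7,0.9,0],0,1]
    - [[0.7,0.9,0],0,1]
    - [[0.7,0.9,0],0,1]
    - [[0.7,0.9,0],0,1]
    - [[0.7,0.9,0],0,1]
    - [[0.7,0.9,0],0,1]
    - [[0.7,0.9,0],0,1]
    - [[0.8,0.9,0],0,1]
    - [[0.1,0.1,0],0,1]
    - [[0,0,0],0,1]
    - [[0,0,0],0,1]

```text
t: 32.83
ee_pos: [627.4, 56.3, 114.3]
orientation: [-2.218, -2.222, 0.004]
ft_force: [0.0, -0.1, -0.5]
width: 61.7
grasp_force: 30.0
```

```bash
python3 -c "
from h import *
go(632,55,8)"
```

```text
t 32.8333 pos [627.4  56.3 114.3] yaw 90.1 w 61.7 shift(after turn) [-0.05  0.19  4.25] turn 0.02
```

move_arm:
  steps:
    - [[0,0.2,0.7],0,1]
    - [[0,0,0.8],0,1]
    - [[0,0,0.8],0,1]
    - [[0,0,0.8],0,1]
    - [[0,0,0.8],0,1]
    - [[0,0,0.2],0,1]
    - [[0,0,0.1],0,1]
    - [[0,0,0.05],0,1]
    - [[0,0,0],0,1]
    - [[0,0,0],0,0.17]
    - [[0,0,0],0,0.17]
    - [[0,0,0],0,0.17]
    - [[0,0,0],0,0.17]
    - [[0,0,-0.3],0,0.17]
    - [[0,0,-0.8],0,0.17]
    - [[0,0,-0.8],0,0.17]
    - [[0,0,-0.8],0,0.17]
    - [[0,0,-0.8],0,0.17]
    - [[0,0,-0.8],0,0]

```text
t: 34.42
ee_pos: [634.0, 56.6, 118.8]
orientation: [2.22, 2.223, 0.0]
ft_force: [0.4, 0.5, -0.3]
width: 76.7
grasp_force: 0.0
```

move_arm:
  steps:
    - [[0,-0.9,-0.3],0,0]
    - [[0,-0.9,-0.3],0,0]
    - [[0,-0.9,-0.3],0,0]
    - [[0,-0.9,-0.3],0,0]
    - [[0,-0.9,-0.3],0,0]
    - [[0,-0.9,-0.3],0,0]
    - [[0,-0.9,-0.3],0,0]
    - [[0,-0.9,-0.3],0,0]
    - [[0,0,0],0,0]
    - [[0,0,0],0,0]

```text
t: 35.25
ee_pos: [454.0, 56.4, 178.2]
orientation: [2.219, 2.222, 0.002]
ft_force: [0.4, 0.3, -0.1]
width: 87.9
grasp_force: 0.0
```

```bash
python3 -c "
from h import *
t=cams.get_image('top')['image'][110:300,150:470];s=cams.get_image('scene')['image'][110:380,190:500]
cv2.imwrite('pics/j.png',np.vstack([cv2.resize(t,(500,297)),cv2.resize(s,(500,300))])[...,::-1])"
```

```text
(no output)
```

View pics/j.png

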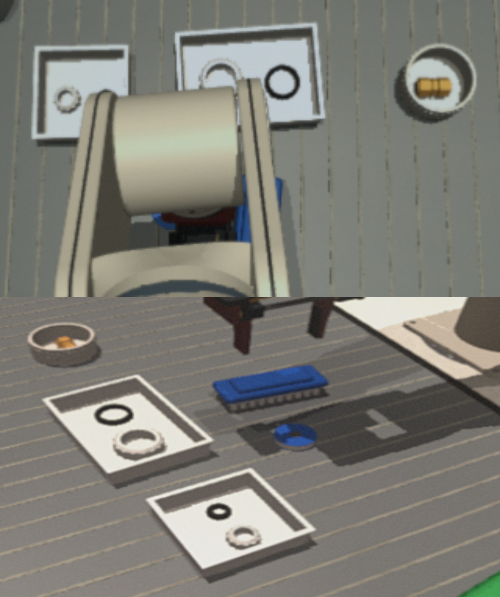

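All five pieces lie flat in their containers: big nut (138,441) and washer (113,414), small nut (243,537) and washer (218,511), coupling (65,342). The brush and the reel have not moved.

```bash
python3 -c "
from h import *
print(ctrl.close_job())"
```

```text
the job is handed in; nothing more can be done
None
```

All five pieces are lying flat in their containers, the brush and reel look unmoved in the last pictures, and I handed the job in at about 35 s; no verdict came back.

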